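# Run the crumb mill empty

## Robot

A 6-joint arm with a two-finger parallel gripper is mounted at the origin on the work surface. World frame = base frame: x ahead of the robot, y to its left, z up, the work surface at z = 0. Lengths are in m, angles in rad, forces in N, time in s.
With the tool pointing down it reaches from about 0.35 to 0.775 m from the base axis. Payload 5.5 kg.
Tool frame: the origin (TCP) lies midway between the tips of the shut fingers; the grasp point (between the pads) lies r.grip_point_offset behind it (r.grip_point_offset is the distance from the TCP to the grasp point, in m); z points along the fingers, y is the direction in which the jaws open and shut (so a half turn about z gives the same grasp; the last joint's range is limited). The gripper opens to 85 mm and grips with 20 to 120 N. Pads are 22 mm wide; open, the fingers measure 114 mm over their backs; the gripper's body (76 mm by 85 mm) begins 54 mm behind the grasp point. The pads swing forward as they close: fully open they stand 13 mm farther back than shut.
Start: joints at [-1.339, 0.313, 0.046, 1.304, 0, 1.431], TCP at [0.209, -0.536, 0.231] pointing down, gripper open.
Joint ranges: [-2.76, 2.76], [-0.86, 1.69], [-1.03, 1.26], [-2.2, 2.34], [-1.47, 1.5], [-3.14, 3.14]. Speed limits (rad/s): [2.57, 2.57, 3.14, 3.14, 3.14, 3.14].

## Interface

Orientations are given as a rotation vector (axis times angle).
In Python, from cell import r, viewer gives the robot as it stands.
- The arm moves only by the tool apply_moves, never from a script. Its argument "steps" is a list of rows, each an object of numbers: "tx", "ty", "tz": the shift along the tool's x, y, z in m; "rx", "ry", "rz": the turn, a rotation vector about the tool's x, y, z in degrees; "hand": the finger opening in m, from 0 to 0.0854. A call has 1 to 20 rows; each row is the pose to reach, as a shift and turn from the pose measured when the call began, along the tool's axes at that moment; what a row does not reach only later rows make up. A row lasts 1/8 s, in which the tool goes at most 62.5 mm and 10.7 degrees, less where a joint would pass 70% of its speed; a pose out of reach is approached as far as the arm can. A call with a gripper value outside its range is refused whole. The fingers move at their own pace and stop on an object; "force" is the grip in N (left out, the last holds). Time passes only in rows, so rows that repeat a pose let the fingers close. It gives the time, the measured TCP pose, the force and the opening at its end, in the units of the state.
- r.get_obs(): the state, without advancing time (a new reading comes with each control period).
- viewer.camera(name): name is "scene" or "top"; returns the picture (384x512x3 uint8, red, green, blue); there is no depth.
- viewer.camera_info(name): a dict with "K" (3x3 intrinsics, pixels), "k1" (the pictures are not rectified: a ray, as slopes to the right and down, at radius r is drawn at 1 + k1 r^2 times it, then the intrinsics apply), "xyz" and "orientation" of the camera in the world. Camera axes: x right, y up, looking along -z (the intrinsics and any distortion apply to the point x, -y, -z); pixel columns grow to the right and rows downward; lengths in m; the calibration is good to about 2 mm. A picture is of the moment at which its call begins. camera_info takes no time and is no camera call.
- r.close_job(): hands the job in, once; it reports no verdict.
The state is a dict: "time_s": time; "qpos": joint angles; "dq": joint speeds; "joint_torque": joint torques, N m; "position": TCP position; "tcp_rot": TCP orientation; "ft_force": force on the tool from outside, world axes, zero at the start; "moment": the same for the moment, N m; "finger_gap": finger opening in m.
Only numpy, scipy, OpenCV 4.12 (cv2) and the standard library are available. Lean on these libraries where they do the work, as an engineer would, in place of code of your own. Each camera call takes 0.05 s, during which the arm holds its last target.

## Task

Run the last crumbs out of the box-shaped crumb mill: crank its handle clockwise (seen from above) until the arm has come round over the chute for the second time, and leave it there, pointing along the chute. Each turn has one heavy point opposite the chute: push through it at a steady, unhurried pace no quicker than about one turn in two seconds, without snatching. Leave the crank of the round seed mill beside it alone.

Things in the scene. Friction and masses are not known exactly. Their poses are not given: they have to be found in the camera images.
- crumb_mill: The crumb mill, fixed to the counter: a square light-wood box 140 mm wide on a dark 170 mm base board, steel top plate 150 mm wide, 145 mm high, crank on top. Origin: on the crank's upright axis at counter level, z up. +x points out along the open steel chute, 36 mm wide, on one side face; it sticks out to 120 mm from the axis, 50 to 73 mm high.
- crumb_crank (a joint): Crank angle (rad), grows clockwise seen from above, counts on through turns. 0, 2 pi, 4 pi: arm along the chute (mill's +x); pi/2: along mill's -y. Starts at 0.4 to 2.0, so the second time over the chute is 4 pi (12.57). Flat arm, top 168 mm high, nothing above it but the knob. Stays where let go. Takes 0.1 N m at the chute, 0.7 N m (9 N at the knob) at the heavy point opposite (pi, 3 pi).
- crumb_grip (a point): Middle of the crumb mill's crank knob: an upright dark-wood knob, 29 mm in diameter, spinning freely on its own upright pin, from 170 to 220 mm above the counter; this point is 195 mm above the counter and 75 mm from the crank axis. Nothing stands beside or above it.
- seed_grip (a point): Centre of the 24 mm ball knob on the crank of the other mill, the round seed mill (round light-wood body about 106 mm across, crank 55 mm long, ball centre 135 mm above the counter, no chute), fixed to the counter at the other side. Not to be moved.

How it is judged:
By the outcome, as a careful person would: the job done as asked, in the order asked, and still so for the second after the job is handed in, with the robot touching nothing.
It also fails if it takes over 72 s, if anything falls off the work surface, if the arm or the gripper's body presses on something with over 40 N, if the wrist force passes 120 N, or if a joint passes its speed limit or range.

## Working session

There is one attempt and no reset: what is moved stays moved. The work goes in short steps, Python scripts to look and compute and a tool call to move; the robot and the scene stay as the last step left them, time stands still between calls to the robot, and variables do not carry over. Pictures are saved under pics/ and viewed, and the job is handed in when it is done.

Besides the shell and the picture viewer there is one more tool, called as name([rows], argument=value, ...), one row to a line, values as JSON. apply_moves: Moves the arm, as the interface text tells. Its arguments: {"type":"object","properties":{"steps":{"type":"array"},"force":{"type":"number"}},"required":["steps"]}

```bash
mkdir -p pics; python3 - <<'E'
from cell import r, viewer
import cv2,numpy as np
for n in ("scene","top"):
    cv2.imwrite(f"pics/{n}0.png",viewer.camera(n)[:,:,::-1]); i=viewer.camera_info(n); print(n,i)
o=r.get_obs(); print(o); print(r.grip_point_offset)
E
```

```text
scene {'K': array([[426.56382753,   0.        , 254.56547545],
       [  0.        , 426.56382753, 191.73806266],
       [  0.        ,   0.        ,   1.        ]]), 'k1': 0.046538051568118494, 'xyz': array([ 1.23199499, -0.13650187,  0.81543069]), 'orientation': array([0.68333365, 0.55535494, 1.32016302])}
top {'K': array([[388.78471583,   0.        , 261.7619357 ],
       [  0.        , 388.78471583, 197.61834698],
       [  0.        ,   0.        ,   1.        ]]), 'k1': 0.03179342434755361, 'xyz': array([ 0.42518532, -0.00328627,  0.84322397]), 'orientation': array([ 0.1593679 , -0.13872487, -1.56019036])}
{'time_s': 0.1, 'qpos': array([-1.33858002e+00,  3.13969172e-01,  4.50983986e-02,  1.30359818e+00,
       -8.79906112e-06,  1.43120065e+00]), 'dq': array([ 0.00019024, -0.00295256,  0.00299139,  0.00059404,  0.00095998,
       -0.00028802]), 'joint_torque': array([ 1.90896426e-03, -4.81726098e+01,  2.99243546e+01,  1.28018091e-02,
       -1.14571258e-04, -3.76708840e-06]), 'position': array([ 0.20878576, -0.53527006,  0.23047545]), 'tcp_rot': array([-3.08581883e+00, -5.80373789e-01,  1.35365061e-04]), 'ft_force': array([ 0.52873188, -0.14044076,  0.37469468]), 'moment': array([ 0.02055875, -0.01864811, -0.01100058]), 'finger_gap': 0.08544749356384283}
0.0187
```

View pics/scene0.png

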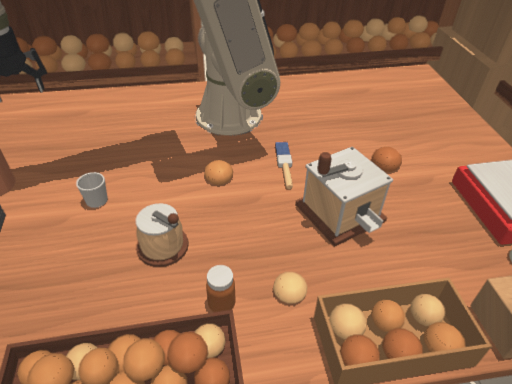

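View pics/top0.png

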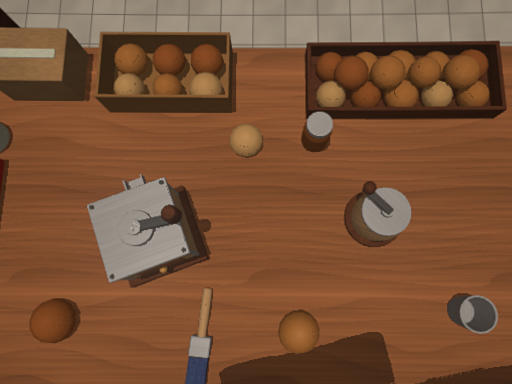

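The top view shows the crumb mill at left: axis about (137,228), knob top about (170,213), chute at (135,185) pointing up the image. The seed mill is at about (380,215). I'll zoom in to measure.

```bash
cat > h.py <<'E'
import numpy as np,cv2
from scipy.spatial.transform import Rotation as R
from cell import r, viewer
def ray(n,uv):
    i=viewer.camera_info(n);K=i["K"];d=(np.array(uv,float)-K[:2,2])/K[0,0]
    s=d.copy()
    for _ in range(20): s=d/(1+i["k1"]*(s@s))
    return i["xyz"],R.from_rotvec(i["orientation"]).apply([s[0],-s[1],-1])
def at(n,uv,z):
    p,d=ray(n,uv);return p+d*(z-p[2])/d[2]
def proj(n,P):
    i=viewer.camera_info(n);c=R.from_rotvec(i["orientation"]).inv().apply(np.array(P)-i["xyz"])
    s=np.array([c[0],-c[1]])/-c[2];s=s*(1+i["k1"]*(s@s));return s*i["K"][0,0]+i["K"][:2,2]
E
python3 - <<'E'
import cv2
a=cv2.imread("pics/top0.png")[165:295,75:225];cv2.imwrite("pics/topz.png",cv2.resize(a,None,fx=4.5,fy=4.5,interpolation=cv2.INTER_CUBIC)[:600])
a=cv2.imread("pics/scene0.png")[140:245,290:400];cv2.imwrite("pics/scz.png",cv2.resize(a,None,fx=5,fy=5,interpolation=cv2.INTER_CUBIC))
E
```

```text
(no output)
```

View pics/topz.png

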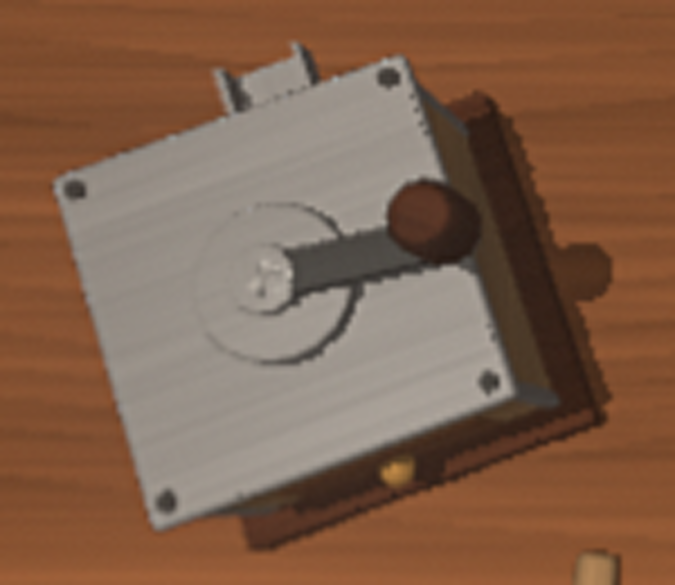

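View pics/scz.png

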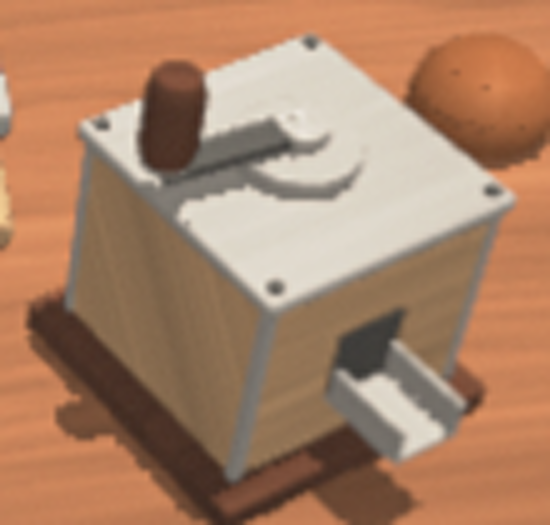

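```bash
python3 - <<'E'
from h import *
f=lambda p:(np.array(p)+.5)/4.5+[75,165]-.5
C=[at("top",f(p),.145) for p in [(57,183),(405,58),(517,395),(157,527)]]
C=np.array(C);print(C, C.mean(0)); print([np.linalg.norm(C[i]-C[i-1]) for i in range(4)])
for a,b in ((3,0),(2,1)):
    d=C[b]-C[a];print(np.degrees(np.arctan2(d[1],d[0])))
for a,b in ((0,1),(3,2)):
    d=C[b]-C[a];print(np.degrees(np.arctan2(d[1],d[0]))+90)
c=C.mean(0)
k=at("top",f((426,215)),.220);hub=at("top",f((266,276)),.170)
print("hub",hub,"knob",k,np.linalg.norm((k-c)[:2]),np.degrees(np.arctan2(*(k-c)[1::-1])))
g=lambda p:(np.array(p)+.5)/5+[290,140]-.5
C2=np.array([at("scene",g(p),.145) for p in [(80,128),(310,38),(515,200),(272,305)]]);print(C2,C2.mean(0))
k2=at("scene",g((177,75)),.220);print("scene knob",k2, "hub",at("scene",g((300,125)),.170))
o=r.get_obs();print(R.from_rotvec(o["tcp_rot"]).as_matrix())
E
```

```text
[[0.54387595 0.32404022 0.145     ]
 [0.59655287 0.18632081 0.145     ]
 [0.45949897 0.13448682 0.145     ]
 [0.40809482 0.2724308  0.145     ]] [0.50200565 0.22931966 0.145     ]
[np.float64(0.1452585584689408), np.float64(0.14744996790900802), np.float64(0.14652827186172254), np.float64(0.1472104872883527)]
20.811434664752145
20.71669436605847
20.93157891773778
20.43766456625022
hub [0.50347944 0.22852658 0.17      ] knob [0.51996381 0.15525401 0.22      ] 0.07621165467940552 -76.3709198265823
[[0.46188318 0.13489884 0.145     ]
 [0.41039489 0.27063062 0.145     ]
 [0.54576026 0.32424442 0.145     ]
 [0.59556554 0.1881062  0.145     ]] [0.50340097 0.22947002 0.145     ]
scene knob [0.51892716 0.15707587 0.22      ] hub [0.50483368 0.22824384 0.17      ]
[[ 9.31670614e-01  3.63303883e-01 -3.93492946e-04]
 [ 3.63304027e-01 -9.31669223e-01  1.62570748e-03]
 [ 2.24020572e-04 -1.65758146e-03 -9.99998601e-01]]
```

Axis is at about (0.503, 0.229), chute yaw is 20.7°, and the knob is at (0.519, 0.156), 75 mm from the axis. That puts the crank at about 97° (1.69 rad), which fits the given range. The two cameras agree within 2 mm. I'll go above the knob with the tool's x along the mill's -x, which keeps joint 6 near 0.

apply_moves([
  {"tx":0.01,"ty":-0.01,"tz":-0.04,"rz":-5},
  {"tx":0.04,"ty":-0.04,"tz":-0.08,"rz":-14},
  {"tx":0.07,"ty":-0.068,"tz":-0.08,"rz":-23},
  {"tx":0.1,"ty":-0.098,"tz":-0.08,"rz":-33},
  {"tx":0.13,"ty":-0.127,"tz":-0.08,"rz":-43},
  {"tx":0.16,"ty":-0.157,"tz":-0.08,"rz":-53},
  {"tx":0.19,"ty":-0.186,"tz":-0.08,"rz":-63},
  {"tx":0.22,"ty":-0.216,"tz":-0.08,"rz":-73},
  {"tx":0.25,"ty":-0.245,"tz":-0.08,"rz":-83},
  {"tx":0.28,"ty":-0.275,"tz":-0.08,"rz":-93},
  {"tx":0.31,"ty":-0.304,"tz":-0.08,"rz":-103},
  {"tx":0.34,"ty":-0.334,"tz":-0.08,"rz":-113},
  {"tx":0.37,"ty":-0.363,"tz":-0.08,"rz":-123},
  {"tx":0.4,"ty":-0.392,"tz":-0.08,"rz":-133},
  {"tx":0.43,"ty":-0.422,"tz":-0.08,"rz":-143},
  {"tx":0.46,"ty":-0.451,"tz":-0.08,"rz":-152},
  {"tx":0.49,"ty":-0.481,"tz":-0.08,"rz":-161},
  {"tx":0.515,"ty":-0.505,"tz":-0.08,"rz":-170},
  {"tx":0.535,"ty":-0.525,"tz":-0.08,"rz":-179},
  {"tx":0.541,"ty":-0.531,"tz":-0.08,"rz":-179},
])

```text
validation failed for argument at $.st...
```

```bash
cat > st.py <<'E'
from h import *
o=r.get_obs();M=R.from_rotvec(o["tcp_rot"]).as_matrix()
print({k:np.round(o[k],4) for k in ("time_s","qpos","position","ft_force","moment","finger_gap")});print(M.round(4))
C=np.array([.503,.229]);d=o["position"][:2]-C
print("rad",np.linalg.norm(d),"crank deg",(20.7-np.degrees(np.arctan2(d[1],d[0])))%360)
E
python3 st.py; python3 -c "
from h import *
print(M:=R.from_rotvec(r.get_obs()['tcp_rot']).as_matrix().T@(np.array([.5195,.156,.183])-r.get_obs()['position']))"
```

```text
{'time_s': np.float64(0.1), 'qpos': array([-1.3386,  0.314 ,  0.0451,  1.3036, -0.    ,  1.4312]), 'position': array([ 0.2088, -0.5353,  0.2305]), 'ft_force': array([ 0.5287, -0.1404,  0.3747]), 'moment': array([ 0.0206, -0.0186, -0.011 ]), 'finger_gap': np.float64(0.0854)}
[[ 9.317e-01  3.633e-01 -4.000e-04]
 [ 3.633e-01 -9.317e-01  1.600e-03]
 [ 2.000e-04 -1.700e-03 -1.000e+00]]
rad 0.818944900922325 crank deg 131.75476432689777
[ 0.54061389 -0.53107266  0.04847693]
```

The call was refused, possibly because the rows need all keys. I'll try one complete row.

apply_moves([
  {"tx":0.01,"ty":-0.01,"tz":-0.04,"rx":0,"ry":0,"rz":-5,"hand":0.085},
])

```text
time_s: 0.22
position: [0.2137, -0.5208, 0.2671]
tcp_rot: [-3.05, -0.714, 0.0]
ft_force: [-0.5, -1.1, 0.8]
finger_gap: 0.0849
```

```bash
cat > to.py <<'E'
from h import *
import sys
o=r.get_obs();M=R.from_rotvec(o["tcp_rot"])
t=np.array([float(x) for x in sys.argv[1:4]]);print(M.inv().apply(t-o["position"]).round(4))
a=np.radians(200.7);G=np.array([[np.cos(a),np.sin(a),0],[np.sin(a),-np.cos(a),0],[0,0,-1]])
print("rot",np.degrees((M.inv()*R.from_matrix(G)).as_rotvec()).round(2))
E
python3 to.py .5195 .156 .31
```

```text
[ 0.5747 -0.4709 -0.0375]
rot [ 1.3000e-01 -8.2000e-01 -1.7433e+02]
```

apply_moves([
  {"tx":0.015,"ty":-0.012,"tz":-0.025,"rx":0,"ry":0,"rz":-8,"hand":0.085},
  {"tx":0.045,"ty":-0.037,"tz":-0.037,"rx":0,"ry":0,"rz":-17,"hand":0.085},
  {"tx":0.077,"ty":-0.063,"tz":-0.037,"rx":0,"ry":0,"rz":-26,"hand":0.085},
  {"tx":0.109,"ty":-0.089,"tz":-0.037,"rx":0,"ry":0,"rz":-36,"hand":0.085},
  {"tx":0.141,"ty":-0.115,"tz":-0.037,"rx":0,"ry":0,"rz":-46,"hand":0.085},
  {"tx":0.173,"ty":-0.142,"tz":-0.037,"rx":0,"ry":0,"rz":-56,"hand":0.085},
  {"tx":0.205,"ty":-0.168,"tz":-0.037,"rx":0,"ry":0,"rz":-66,"hand":0.085},
  {"tx":0.237,"ty":-0.194,"tz":-0.037,"rx":0,"ry":0,"rz":-76,"hand":0.085},
  {"tx":0.269,"ty":-0.22,"tz":-0.037,"rx":0,"ry":0,"rz":-86,"hand":0.085},
  {"tx":0.301,"ty":-0.247,"tz":-0.037,"rx":0,"ry":0,"rz":-96,"hand":0.085},
  {"tx":0.333,"ty":-0.273,"tz":-0.037,"rx":0,"ry":0,"rz":-106,"hand":0.085},
  {"tx":0.365,"ty":-0.299,"tz":-0.037,"rx":0,"ry":0,"rz":-116,"hand":0.085},
  {"tx":0.397,"ty":-0.325,"tz":-0.037,"rx":0,"ry":0,"rz":-126,"hand":0.085},
  {"tx":0.429,"ty":-0.352,"tz":-0.037,"rx":0,"ry":0,"rz":-136,"hand":0.085},
  {"tx":0.461,"ty":-0.378,"tz":-0.037,"rx":0,"ry":0,"rz":-146,"hand":0.085},
  {"tx":0.493,"ty":-0.404,"tz":-0.037,"rx":0,"ry":0,"rz":-155,"hand":0.085},
  {"tx":0.525,"ty":-0.43,"tz":-0.037,"rx":0,"ry":0,"rz":-164,"hand":0.085},
  {"tx":0.555,"ty":-0.455,"tz":-0.037,"rx":0,"ry":0,"rz":-171,"hand":0.085},
  {"tx":0.575,"ty":-0.471,"tz":-0.037,"rx":0,"ry":0,"rz":-174.3,"hand":0.085},
  {"tx":0.575,"ty":-0.471,"tz":-0.037,"rx":0,"ry":0,"rz":-174.3,"hand":0.085},
])

```text
time_s: 2.72
position: [0.5199, 0.1576, 0.3086]
tcp_rot: [0.567, -3.088, -0.015]
ft_force: [0.3, 0.2, -0.4]
finger_gap: 0.0848
```

```bash
python3 st.py; python3 to.py .5195 .156 .183; python3 -c "
from h import *
for n in ('scene','top'): cv2.imwrite('pics/%s1.png'%n,viewer.camera(n)[:,:,::-1])"
```

```text
{'time_s': np.float64(2.725), 'qpos': array([ 0.1412,  0.2434,  0.1395,  1.4695,  0.0094, -0.2219]), 'position': array([0.5199, 0.1576, 0.3086]), 'ft_force': array([ 0.2948,  0.2187, -0.4254]), 'moment': array([-0.0328, -0.0186,  0.0212]), 'finger_gap': np.float64(0.0848)}
[[-9.348e-01 -3.552e-01 -3.900e-03]
 [-3.552e-01  9.348e-01  9.000e-03]
 [ 4.000e-04  9.800e-03 -1.000e+00]]
rad 0.07339124716349914 crank deg 97.40999729891273
[ 0.0009 -0.0026  0.1256]
rot [ 0.56 -0.03  0.1 ]
```

View pics/scene1.png

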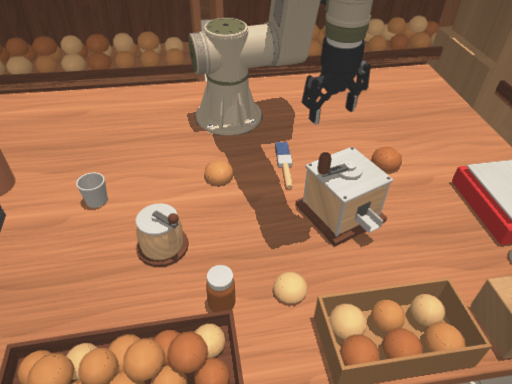

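```bash
python3 -c "
from h import *
print(proj('scene',(.52,.1576,.32)),proj('top',(.52,.1576,.32)),proj('scene',(.52,.1576,.309)), proj('scene',(.52,.157,.22)))
a=cv2.imread('pics/scene1.png')[60:180,270:400];cv2.imwrite('pics/z1.png',cv2.resize(a,None,fx=5,fy=5))"
```

```text
[331.61845041 116.98816377] [149.55655093 201.29572508] [330.87980202 121.44771522] [325.10617128 154.89868999]
```

View pics/z1.png

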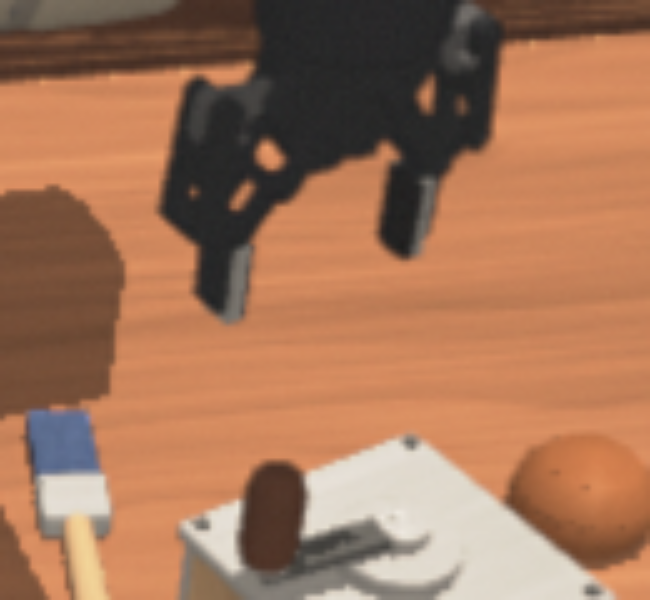

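View pics/top1.png

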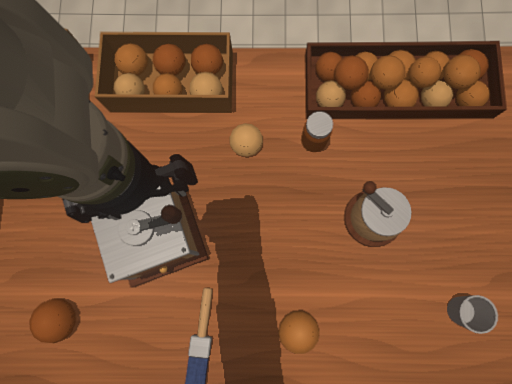

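The fingertips' midpoint in the scene picture is about (333,117), and the prediction was (332,117). The calibration holds, so I'm descending.

apply_moves([
  {"tx":0.001,"ty":-0.0026,"tz":0.02,"rx":0.5,"ry":0,"rz":0,"hand":0.085},
  {"tx":0.001,"ty":-0.0026,"tz":0.045,"rx":0.5,"ry":0,"rz":0,"hand":0.085},
  {"tx":0.001,"ty":-0.0026,"tz":0.07,"rx":0.5,"ry":0,"rz":0,"hand":0.085},
  {"tx":0.001,"ty":-0.0026,"tz":0.095,"rx":0.5,"ry":0,"rz":0,"hand":0.085},
  {"tx":0.001,"ty":-0.0026,"tz":0.115,"rx":0.5,"ry":0,"rz":0,"hand":0.085},
  {"tx":0.001,"ty":-0.0026,"tz":0.125,"rx":0.5,"ry":0,"rz":0,"hand":0.085},
  {"tx":0.001,"ty":-0.0026,"tz":0.125,"rx":0.5,"ry":0,"rz":0,"hand":0.085},
  {"tx":0.001,"ty":-0.0026,"tz":0.125,"rx":0.5,"ry":0,"rz":0,"hand":0.085},
])

```text
time_s: 3.82
position: [0.5193, 0.1541, 0.1849]
tcp_rot: [-0.562, 3.09, 0.001]
ft_force: [-0.1, -0.2, 0.5]
finger_gap: 0.0849
```

```bash
python3 st.py; python3 to.py .5195 .156 .183; python3 -c "
from h import *
a=viewer.camera('scene')[100:220,270:400,::-1];cv2.imwrite('pics/z2.png',cv2.resize(a,None,fx=5,fy=5))"
```

```text
{'time_s': np.float64(3.825), 'qpos': array([ 1.4000e-01,  2.6630e-01, -1.3260e-01,  1.1711e+00,  5.0000e-04,
       -2.2000e-01]), 'position': array([0.5193, 0.1541, 0.1849]), 'ft_force': array([-0.1162, -0.2342,  0.4528]), 'moment': array([ 0.0075, -0.0095,  0.0211]), 'finger_gap': np.float64(0.0849)}
[[-9.359e-01 -3.523e-01  8.000e-04]
 [-3.523e-01  9.359e-01  6.000e-04]
 [-9.000e-04  3.000e-04 -1.000e+00]]
rad 0.07661875530488577 crank deg 98.40009371336737
[-0.0008  0.0017  0.0019]
rot [ 0.02  0.05 -0.07]
```

View pics/z2.png

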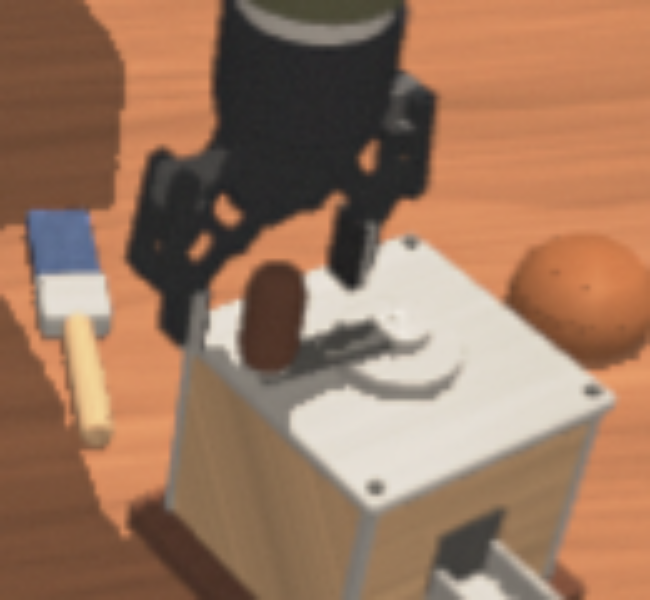

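The fingers stand on both sides of the knob (knob at about (325,163), fingertips at about (306,165) and (340,155) in the full picture). Closing now.

apply_moves([
  {"tx":-0.0008,"ty":0.0015,"tz":0.002,"rx":0,"ry":0,"rz":0,"hand":0.06},
  {"tx":-0.0008,"ty":0.0015,"tz":0.002,"rx":0,"ry":0,"rz":0,"hand":0.04},
  {"tx":-0.0008,"ty":0.0015,"tz":0.002,"rx":0,"ry":0,"rz":0,"hand":0.03},
  {"tx":-0.0008,"ty":0.0015,"tz":0.002,"rx":0,"ry":0,"rz":0,"hand":0.024},
  {"tx":-0.0008,"ty":0.0015,"tz":0.002,"rx":0,"ry":0,"rz":0,"hand":0.02},
  {"tx":-0.0008,"ty":0.0015,"tz":0.002,"rx":0,"ry":0,"rz":0,"hand":0.02},
], force=40)

```text
time_s: 4.62
position: [0.5193, 0.1576, 0.1837]
tcp_rot: [-0.565, 3.089, 0.005]
ft_force: [-2.7, 6.1, 3.4]
finger_gap: 0.0281
```

```bash
python3 st.py
```

```text
{'time_s': np.float64(4.625), 'qpos': array([ 0.1447,  0.2678, -0.1337,  1.1676,  0.0035, -0.2169]), 'position': array([0.5193, 0.1576, 0.1837]), 'ft_force': array([-2.7311,  6.1196,  3.4407]), 'moment': array([ 0.8029,  0.418 , -0.0744]), 'finger_gap': np.float64(0.0281)}
[[-0.9353 -0.3538  0.0011]
 [-0.3538  0.9353  0.0037]
 [-0.0024  0.0031 -1.    ]]
rad 0.07325213034939909 crank deg 97.82671967852991
```

The knob is gripped: gap 28 mm against a 29 mm knob, with small forces. Next I'll plan the first arc at 6° per row, about one turn in 7.5 s, so that the heavy point falls in the middle of the call.

```bash
cat > arc.py <<'E'
from h import *
import sys
# arc.py C_x C_y a1 a2 ... crank degrees
c=np.array([float(x) for x in sys.argv[1:3]]);A=[float(x) for x in sys.argv[3:]]
o=r.get_obs();M=R.from_rotvec(o["tcp_rot"]);p=o["position"]
for a in A:
    w=np.radians(20.7-a);t=np.array([*(c+.075*np.array([np.cos(w),np.sin(w)])),.184])
    print(a,M.inv().apply(t-p).round(4))
E
python3 to.py .5 .2 .184|tail -1
python3 arc.py .5025 .230 98 100 104 $(seq 110 6 206)
```

```text
rot [0.18 0.14 0.02]
98.0 [ 0.0006 -0.0006 -0.0003]
100.0 [ 0.0032 -0.0002 -0.0003]
104.0 [ 0.0083  0.0009 -0.0004]
110.0 [ 0.0158  0.0032 -0.0004]
116.0 [ 0.023   0.0063 -0.0004]
122.0 [ 0.0299  0.0101 -0.0004]
128.0 [ 0.0363  0.0146 -0.0004]
134.0 [ 0.0422  0.0197 -0.0004]
140.0 [ 0.0476  0.0255 -0.0004]
146.0 [ 0.0523  0.0318 -0.0004]
152.0 [ 0.0563  0.0385 -0.0003]
158.0 [ 0.0597  0.0456 -0.0003]
164.0 [ 0.0622  0.053  -0.0003]
170.0 [ 0.064   0.0607 -0.0003]
176.0 [ 0.0649  0.0685 -0.0003]
182.0 [ 0.0651  0.0763 -0.0003]
188.0 [ 0.0644  0.0841 -0.0002]
194.0 [ 0.0629  0.0918 -0.0002]
200.0 [ 0.0606  0.0994 -0.0002]
206.0 [ 5.750e-02  1.066e-01 -1.000e-04]
```

apply_moves([
  {"tx":0.003,"ty":0,"tz":0,"rx":0,"ry":0,"rz":0,"hand":0.02},
  {"tx":0.008,"ty":0.001,"tz":0,"rx":0,"ry":0,"rz":0,"hand":0.02},
  {"tx":0.016,"ty":0.003,"tz":0,"rx":0,"ry":0,"rz":0,"hand":0.02},
  {"tx":0.023,"ty":0.0065,"tz":0,"rx":0,"ry":0,"rz":0,"hand":0.02},
  {"tx":0.03,"ty":0.01,"tz":0,"rx":0,"ry":0,"rz":0,"hand":0.02},
])

```text
time_s: 5.25
position: [0.4902, 0.1563, 0.1837]
tcp_rot: [-0.563, 3.084, 0.003]
ft_force: [8.3, 0.7, -6.5]
finger_gap: 0.0275
```

```bash
python3 st.py;python3 to.py .5 .2 .184|tail -1
python3 arc.py .5025 .230 $(seq 122 6 248)
```

```text
{'time_s': np.float64(5.25), 'qpos': array([ 0.1511,  0.211 , -0.2079,  1.1454,  0.0024, -0.2103]), 'position': array([0.4902, 0.1563, 0.1837]), 'ft_force': array([ 8.3277,  0.7488, -6.516 ]), 'moment': array([-8.0900e-02, -1.6007e+00,  7.0000e-04]), 'finger_gap': np.float64(0.0275)}
[[-0.9354 -0.3536  0.006 ]
 [-0.3535  0.9354  0.0033]
 [-0.0068  0.001  -1.    ]]
rad 0.07383621867444264 crank deg 120.6662157658553
rot [0.05 0.39 0.  ]
122.0 [ 0.0022  0.001  -0.0003]
128.0 [ 0.0086  0.0055 -0.0003]
134.0 [ 0.0146  0.0107 -0.0004]
140.0 [ 0.0199  0.0164 -0.0004]
146.0 [ 0.0246  0.0227 -0.0004]
152.0 [ 0.0287  0.0294 -0.0005]
158.0 [ 0.032   0.0365 -0.0005]
164.0 [ 0.0345  0.044  -0.0005]
170.0 [ 0.0363  0.0516 -0.0005]
176.0 [ 0.0373  0.0594 -0.0005]
182.0 [ 0.0374  0.0672 -0.0005]
188.0 [ 0.0367  0.0751 -0.0005]
194.0 [ 0.0352  0.0828 -0.0004]
200.0 [ 0.0329  0.0903 -0.0004]
206.0 [ 0.0299  0.0975 -0.0004]
212.0 [ 0.026   0.1044 -0.0004]
218.0 [ 0.0215  0.1108 -0.0003]
224.0 [ 0.0164  0.1167 -0.0003]
230.0 [ 0.0107  0.1221 -0.0002]
236.0 [ 0.0044  0.1268 -0.0002]
242.0 [-2.300e-03  1.308e-01 -1.000e-04]
248.0 [-9.500e-03  1.342e-01 -1.000e-04]
```

It is tracking, with about 8 N on the tool. Now through the heavy point at a steady 6° per row.

apply_moves([
  {"tx":0.0085,"ty":0.0055,"tz":0,"rx":0,"ry":0.3,"rz":0,"hand":0.02},
  {"tx":0.0145,"ty":0.0105,"tz":0,"rx":0,"ry":0.3,"rz":0,"hand":0.02},
  {"tx":0.02,"ty":0.0165,"tz":0,"rx":0,"ry":0.3,"rz":0,"hand":0.02},
  {"tx":0.0245,"ty":0.0225,"tz":0,"rx":0,"ry":0.3,"rz":0,"hand":0.02},
  {"tx":0.0285,"ty":0.0295,"tz":0,"rx":0,"ry":0.3,"rz":0,"hand":0.02},
  {"tx":0.032,"ty":0.0365,"tz":0,"rx":0,"ry":0.3,"rz":0,"hand":0.02},
  {"tx":0.0345,"ty":0.044,"tz":0,"rx":0,"ry":0.3,"rz":0,"hand":0.02},
  {"tx":0.0363,"ty":0.0515,"tz":0,"rx":0,"ry":0.3,"rz":0,"hand":0.02},
  {"tx":0.0373,"ty":0.0595,"tz":0,"rx":0,"ry":0.3,"rz":0,"hand":0.02},
  {"tx":0.0374,"ty":0.067,"tz":0,"rx":0,"ry":0.3,"rz":0,"hand":0.02},
  {"tx":0.0367,"ty":0.075,"tz":0,"rx":0,"ry":0.3,"rz":0,"hand":0.02},
  {"tx":0.0352,"ty":0.083,"tz":0,"rx":0,"ry":0.3,"rz":0,"hand":0.02},
  {"tx":0.033,"ty":0.0905,"tz":0,"rx":0,"ry":0.3,"rz":0,"hand":0.02},
  {"tx":0.03,"ty":0.0975,"tz":0,"rx":0,"ry":0.3,"rz":0,"hand":0.02},
  {"tx":0.026,"ty":0.1045,"tz":0,"rx":0,"ry":0.3,"rz":0,"hand":0.02},
  {"tx":0.0215,"ty":0.111,"tz":0,"rx":0,"ry":0.3,"rz":0,"hand":0.02},
  {"tx":0.0165,"ty":0.1165,"tz":0,"rx":0,"ry":0.3,"rz":0,"hand":0.02},
  {"tx":0.0105,"ty":0.122,"tz":0,"rx":0,"ry":0.3,"rz":0,"hand":0.02},
  {"tx":0.0045,"ty":0.127,"tz":0,"rx":0,"ry":0.3,"rz":0,"hand":0.02},
])

```text
time_s: 7.62
position: [0.4381, 0.2712, 0.1823]
tcp_rot: [0.563, -3.085, 0.005]
ft_force: [-5.9, -5.8, -2.0]
finger_gap: 0.0277
```

```bash
python3 st.py;python3 to.py .5 .2 .184|tail -1
python3 -c "
from h import *
a=viewer.camera('scene')[100:220,270:400,::-1];cv2.imwrite('pics/z3.png',cv2.resize(a,None,fx=5,fy=5))"
python3 arc.py .5025 .230 $(seq 236 6 366)
```

```text
{'time_s': np.float64(7.625), 'qpos': array([ 0.3996,  0.2241, -0.1948,  1.1585, -0.0021,  0.0387]), 'position': array([0.4381, 0.2712, 0.1823]), 'ft_force': array([-5.8503, -5.7504, -1.9696]), 'moment': array([-1.509 ,  0.7396, -0.0053]), 'finger_gap': np.float64(0.0277)}
[[-0.9356 -0.3531 -0.0052]
 [-0.3531  0.9356 -0.0044]
 [ 0.0064 -0.0023 -1.    ]]
rad 0.07742034232875272 crank deg 233.71447594129046
rot [-0.13 -0.37 -0.02]
236.0 [-0.0029  0.0003 -0.0018]
242.0 [-0.0096  0.0043 -0.0018]
248.0 [-0.0167  0.0077 -0.0018]
254.0 [-0.0242  0.0102 -0.0019]
260.0 [-0.0318  0.012  -0.0019]
266.0 [-0.0396  0.0129 -0.002 ]
272.0 [-0.0474  0.0131 -0.002 ]
278.0 [-0.0553  0.0124 -0.0021]
284.0 [-0.063   0.0109 -0.0021]
290.0 [-0.0705  0.0086 -0.0021]
296.0 [-0.0777  0.0055 -0.0022]
302.0 [-0.0846  0.0017 -0.0022]
308.0 [-0.091  -0.0028 -0.0022]
314.0 [-0.0969 -0.0079 -0.0023]
320.0 [-0.1023 -0.0137 -0.0023]
326.0 [-0.107  -0.0199 -0.0023]
332.0 [-0.111  -0.0267 -0.0023]
338.0 [-0.1144 -0.0338 -0.0023]
344.0 [-0.1169 -0.0412 -0.0023]
350.0 [-0.1187 -0.0489 -0.0023]
356.0 [-0.1196 -0.0566 -0.0023]
362.0 [-0.1198 -0.0645 -0.0023]
```

View pics/z3.png

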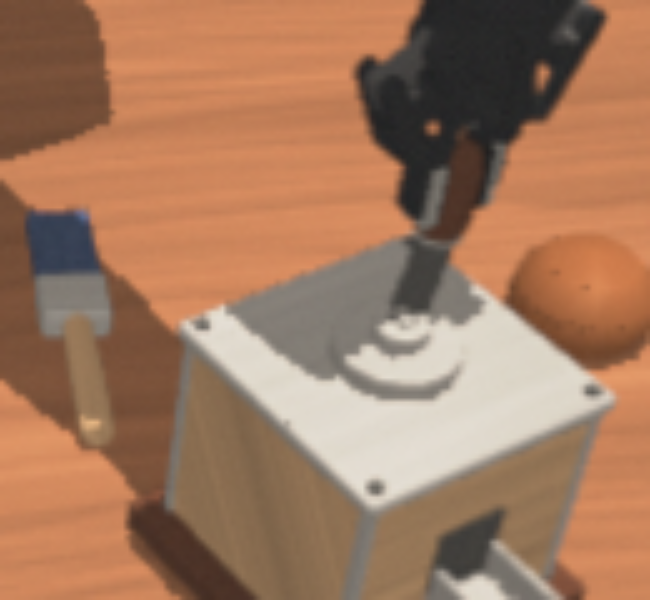

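The crank followed through the heavy point with the knob firmly held. Next arc.

apply_moves([
  {"tx":-0.0095,"ty":0.0045,"tz":-0.001,"rx":0,"ry":-0.3,"rz":0,"hand":0.02},
  {"tx":-0.0165,"ty":0.0075,"tz":-0.0015,"rx":0,"ry":-0.3,"rz":0,"hand":0.02},
  {"tx":-0.024,"ty":0.0102,"tz":-0.002,"rx":0,"ry":-0.3,"rz":0,"hand":0.02},
  {"tx":-0.032,"ty":0.012,"tz":-0.002,"rx":0,"ry":-0.3,"rz":0,"hand":0.02},
  {"tx":-0.0395,"ty":0.013,"tz":-0.002,"rx":0,"ry":-0.3,"rz":0,"hand":0.02},
  {"tx":-0.0475,"ty":0.013,"tz":-0.002,"rx":0,"ry":-0.3,"rz":0,"hand":0.02},
  {"tx":-0.0555,"ty":0.0125,"tz":-0.002,"rx":0,"ry":-0.3,"rz":0,"hand":0.02},
  {"tx":-0.063,"ty":0.011,"tz":-0.002,"rx":0,"ry":-0.3,"rz":0,"hand":0.02},
  {"tx":-0.0705,"ty":0.0085,"tz":-0.002,"rx":0,"ry":-0.3,"rz":0,"hand":0.02},
  {"tx":-0.0775,"ty":0.0055,"tz":-0.002,"rx":0,"ry":-0.3,"rz":0,"hand":0.02},
  {"tx":-0.0845,"ty":0.0015,"tz":-0.002,"rx":0,"ry":-0.3,"rz":0,"hand":0.02},
  {"tx":-0.091,"ty":-0.003,"tz":-0.002,"rx":0,"ry":-0.3,"rz":0,"hand":0.02},
  {"tx":-0.097,"ty":-0.008,"tz":-0.002,"rx":0,"ry":-0.3,"rz":0,"hand":0.02},
  {"tx":-0.1025,"ty":-0.0135,"tz":-0.002,"rx":0,"ry":-0.3,"rz":0,"hand":0.02},
  {"tx":-0.107,"ty":-0.02,"tz":-0.002,"rx":0,"ry":-0.3,"rz":0,"hand":0.02},
  {"tx":-0.111,"ty":-0.0265,"tz":-0.002,"rx":0,"ry":-0.3,"rz":0,"hand":0.02},
  {"tx":-0.1145,"ty":-0.034,"tz":-0.002,"rx":0,"ry":-0.3,"rz":0,"hand":0.02},
  {"tx":-0.117,"ty":-0.041,"tz":-0.002,"rx":0,"ry":-0.3,"rz":0,"hand":0.02},
  {"tx":-0.1187,"ty":-0.049,"tz":-0.002,"rx":0,"ry":-0.3,"rz":0,"hand":0.02},
  {"tx":-0.1197,"ty":-0.0565,"tz":-0.002,"rx":0,"ry":-0.3,"rz":0,"hand":0.02},
])

```text
time_s: 10.18
position: [0.5699, 0.2606, 0.1831]
tcp_rot: [0.564, -3.088, 0.003]
ft_force: [-4.9, -0.4, -12.7]
finger_gap: 0.0277
```

```bash
python3 st.py;python3 to.py .5 .2 .184|tail -1
python3 arc.py .5022 .230 $(seq 356 6 482)
```

```text
{'time_s': np.float64(10.175), 'qpos': array([ 0.3017,  0.4325,  0.1024,  1.2433, -0.0018, -0.0594]), 'position': array([0.5699, 0.2606, 0.1831]), 'ft_force': array([ -4.9195,  -0.3939, -12.7183]), 'moment': array([-0.3028,  0.9585, -0.0067]), 'finger_gap': np.float64(0.0277)}
[[-0.9355 -0.3533 -0.0019]
 [-0.3533  0.9355 -0.0025]
 [ 0.0027 -0.0016 -1.    ]]
rad 0.07398649173710328 crank deg 355.4561431205544
rot [-0.09 -0.15 -0.01]
356.0 [-0.0007  0.0006 -0.0009]
362.0 [-0.0008 -0.0073 -0.0008]
368.0 [-0.0001 -0.0151 -0.0008]
374.0 [ 0.0014 -0.0228 -0.0008]
380.0 [ 0.0037 -0.0303 -0.0008]
386.0 [ 0.0067 -0.0375 -0.0008]
392.0 [ 0.0105 -0.0444 -0.0008]
398.0 [ 0.015  -0.0508 -0.0007]
404.0 [ 0.0202 -0.0567 -0.0007]
410.0 [ 0.0259 -0.0621 -0.0007]
416.0 [ 0.0322 -0.0668 -0.0007]
422.0 [ 0.0389 -0.0709 -0.0006]
428.0 [ 0.046  -0.0742 -0.0006]
434.0 [ 0.0535 -0.0767 -0.0006]
440.0 [ 0.0611 -0.0785 -0.0006]
446.0 [ 0.0689 -0.0795 -0.0005]
452.0 [ 0.0768 -0.0796 -0.0005]
458.0 [ 0.0846 -0.0789 -0.0005]
464.0 [ 0.0923 -0.0774 -0.0005]
470.0 [ 0.0998 -0.0751 -0.0005]
476.0 [ 0.107  -0.0721 -0.0004]
482.0 [ 0.1139 -0.0683 -0.0004]
```

First pass over the chute is done. The upward pull on the knob is 12.7 N, so I'll relax z by 1 mm and carry on.

apply_moves([
  {"tx":-0.0008,"ty":-0.0073,"tz":0.0005,"rx":0,"ry":0,"rz":0,"hand":0.02},
  {"tx":0,"ty":-0.015,"tz":0.001,"rx":0,"ry":0,"rz":0,"hand":0.02},
  {"tx":0.0014,"ty":-0.023,"tz":0.001,"rx":0,"ry":0,"rz":0,"hand":0.02},
  {"tx":0.0037,"ty":-0.0303,"tz":0.001,"rx":0,"ry":0,"rz":0,"hand":0.02},
  {"tx":0.0067,"ty":-0.0375,"tz":0.001,"rx":0,"ry":0,"rz":0,"hand":0.02},
  {"tx":0.0105,"ty":-0.0445,"tz":0.001,"rx":0,"ry":0,"rz":0,"hand":0.02},
  {"tx":0.015,"ty":-0.051,"tz":0.001,"rx":0,"ry":0,"rz":0,"hand":0.02},
  {"tx":0.02,"ty":-0.0567,"tz":0.001,"rx":0,"ry":0,"rz":0,"hand":0.02},
  {"tx":0.026,"ty":-0.062,"tz":0.001,"rx":0,"ry":0,"rz":0,"hand":0.02},
  {"tx":0.032,"ty":-0.067,"tz":0.001,"rx":0,"ry":0,"rz":0,"hand":0.02},
  {"tx":0.039,"ty":-0.071,"tz":0.001,"rx":0,"ry":0,"rz":0,"hand":0.02},
  {"tx":0.046,"ty":-0.0742,"tz":0.001,"rx":0,"ry":0,"rz":0,"hand":0.02},
  {"tx":0.0535,"ty":-0.0767,"tz":0.001,"rx":0,"ry":0,"rz":0,"hand":0.02},
  {"tx":0.061,"ty":-0.0785,"tz":0.001,"rx":0,"ry":0,"rz":0,"hand":0.02},
  {"tx":0.069,"ty":-0.0795,"tz":0.001,"rx":0,"ry":0,"rz":0,"hand":0.02},
  {"tx":0.0768,"ty":-0.0796,"tz":0.001,"rx":0,"ry":0,"rz":0,"hand":0.02},
  {"tx":0.0846,"ty":-0.079,"tz":0.001,"rx":0,"ry":0,"rz":0,"hand":0.02},
  {"tx":0.0923,"ty":-0.0775,"tz":0.001,"rx":0,"ry":0,"rz":0,"hand":0.02},
  {"tx":0.1,"ty":-0.075,"tz":0.001,"rx":0,"ry":0,"rz":0,"hand":0.02},
  {"tx":0.107,"ty":-0.072,"tz":0.001,"rx":0,"ry":0,"rz":0,"hand":0.02},
])

```text
time_s: 12.68
position: [0.4993, 0.1556, 0.184]
tcp_rot: [-0.562, 3.084, -0.004]
ft_force: [7.6, 1.5, -17.7]
finger_gap: 0.0278
```

```bash
python3 st.py;python3 to.py .5 .2 .184|tail -1
python3 arc.py .5022 .230 $(seq 476 6 602)
```

```text
{'time_s': np.float64(12.675), 'qpos': array([ 0.1499,  0.2269, -0.1869,  1.1502, -0.0025, -0.2109]), 'position': array([0.4993, 0.1556, 0.184 ]), 'ft_force': array([  7.5784,   1.5262, -17.6863]), 'moment': array([ 0.0992, -1.4233, -0.0626]), 'finger_gap': np.float64(0.0278)}
[[-0.9356 -0.353   0.0071]
 [-0.353   0.9356 -0.0015]
 [-0.0061 -0.0039 -1.    ]]
rad 0.07354144819921353 crank deg 113.60099705153503
rot [-0.22  0.35 -0.03]
476.0 [ 0.0038  0.0012 -0.    ]
482.0 [ 0.0107  0.005  -0.0001]
488.0 [ 0.0171  0.0095 -0.0002]
494.0 [ 0.0231  0.0146 -0.0002]
500.0 [ 0.0284  0.0204 -0.0003]
506.0 [ 0.0331  0.0267 -0.0003]
512.0 [ 0.0372  0.0334 -0.0004]
518.0 [ 0.0405  0.0405 -0.0004]
524.0 [ 0.0431  0.0479 -0.0005]
530.0 [ 0.0448  0.0556 -0.0005]
536.0 [ 0.0458  0.0634 -0.0005]
542.0 [ 0.0459  0.0712 -0.0006]
548.0 [ 0.0453  0.079  -0.0006]
554.0 [ 0.0438  0.0867 -0.0006]
560.0 [ 0.0415  0.0942 -0.0006]
566.0 [ 0.0384  0.1015 -0.0006]
572.0 [ 0.0346  0.1083 -0.0006]
578.0 [ 0.0301  0.1148 -0.0006]
584.0 [ 0.025   0.1207 -0.0006]
590.0 [ 0.0192  0.1261 -0.0006]
596.0 [ 0.013   0.1308 -0.0006]
602.0 [ 0.0062  0.1348 -0.0006]
```

apply_moves([
  {"tx":0.0105,"ty":0.005,"tz":0.001,"rx":0,"ry":0.2,"rz":0,"hand":0.02},
  {"tx":0.017,"ty":0.0095,"tz":0.0015,"rx":0,"ry":0.3,"rz":0,"hand":0.02},
  {"tx":0.023,"ty":0.0145,"tz":0.0015,"rx":0,"ry":0.3,"rz":0,"hand":0.02},
  {"tx":0.0285,"ty":0.0205,"tz":0.0015,"rx":0,"ry":0.3,"rz":0,"hand":0.02},
  {"tx":0.033,"ty":0.0265,"tz":0.0015,"rx":0,"ry":0.3,"rz":0,"hand":0.02},
  {"tx":0.037,"ty":0.0335,"tz":0.0015,"rx":0,"ry":0.3,"rz":0,"hand":0.02},
  {"tx":0.0405,"ty":0.0405,"tz":0.0015,"rx":0,"ry":0.3,"rz":0,"hand":0.02},
  {"tx":0.043,"ty":0.048,"tz":0.0015,"rx":0,"ry":0.3,"rz":0,"hand":0.02},
  {"tx":0.0448,"ty":0.0556,"tz":0.0015,"rx":0,"ry":0.3,"rz":0,"hand":0.02},
  {"tx":0.0458,"ty":0.0634,"tz":0.0015,"rx":0,"ry":0.3,"rz":0,"hand":0.02},
  {"tx":0.046,"ty":0.0712,"tz":0.0015,"rx":0,"ry":0.3,"rz":0,"hand":0.02},
  {"tx":0.0453,"ty":0.079,"tz":0.0015,"rx":0,"ry":0.3,"rz":0,"hand":0.02},
  {"tx":0.0438,"ty":0.0867,"tz":0.0015,"rx":0,"ry":0.3,"rz":0,"hand":0.02},
  {"tx":0.0415,"ty":0.0942,"tz":0.0015,"rx":0,"ry":0.3,"rz":0,"hand":0.02},
  {"tx":0.0385,"ty":0.1015,"tz":0.0015,"rx":0,"ry":0.3,"rz":0,"hand":0.02},
  {"tx":0.0345,"ty":0.1085,"tz":0.0015,"rx":0,"ry":0.3,"rz":0,"hand":0.02},
  {"tx":0.03,"ty":0.115,"tz":0.0015,"rx":0,"ry":0.3,"rz":0,"hand":0.02},
  {"tx":0.025,"ty":0.1207,"tz":0.0015,"rx":0,"ry":0.3,"rz":0,"hand":0.02},
  {"tx":0.019,"ty":0.126,"tz":0.0015,"rx":0,"ry":0.3,"rz":0,"hand":0.02},
  {"tx":0.013,"ty":0.131,"tz":0.0015,"rx":0,"ry":0.3,"rz":0,"hand":0.02},
])

```text
time_s: 15.18
position: [0.4389, 0.2722, 0.1824]
tcp_rot: [0.563, -3.089, 0.008]
ft_force: [-8.4, -4.3, -8.1]
finger_gap: 0.0277
```

```bash
python3 st.py;python3 to.py .5 .2 .184|tail -1
python3 arc.py .5022 .230 $(seq 596 6 716) 718 719 720
```

```text
{'time_s': np.float64(15.175), 'qpos': array([ 0.4025,  0.2236, -0.1952,  1.1549, -0.0048,  0.042 ]), 'position': array([0.4389, 0.2722, 0.1824]), 'ft_force': array([-8.3975, -4.2744, -8.1432]), 'moment': array([-9.9400e-01,  1.5626e+00,  7.0000e-04]), 'finger_gap': np.float64(0.0277)}
[[-9.357e-01 -3.527e-01 -7.000e-04]
 [-3.527e-01  9.357e-01 -5.500e-03]
 [ 2.600e-03 -4.900e-03 -1.000e+00]]
rad 0.0773124751897829 crank deg 234.6867849987476
rot [-0.28 -0.15 -0.05]
596.0 [-0.0024  0.0003 -0.0016]
602.0 [-0.0091  0.0044 -0.0017]
608.0 [-0.0162  0.0077 -0.0017]
614.0 [-0.0236  0.0102 -0.0017]
620.0 [-0.0313  0.012  -0.0018]
626.0 [-0.039   0.013  -0.0018]
632.0 [-0.0469  0.0131 -0.0018]
638.0 [-0.0547  0.0124 -0.0018]
644.0 [-0.0624  0.0109 -0.0018]
650.0 [-0.0699  0.0087 -0.0018]
656.0 [-0.0772  0.0056 -0.0018]
662.0 [-0.084   0.0018 -0.0018]
668.0 [-0.0905 -0.0027 -0.0018]
674.0 [-0.0964 -0.0078 -0.0018]
680.0 [-0.1018 -0.0136 -0.0018]
686.0 [-0.1065 -0.0199 -0.0018]
692.0 [-0.1105 -0.0266 -0.0018]
698.0 [-0.1139 -0.0337 -0.0017]
704.0 [-0.1164 -0.0411 -0.0017]
710.0 [-0.1182 -0.0488 -0.0017]
716.0 [-0.1192 -0.0565 -0.0017]
718.0 [-0.1193 -0.0592 -0.0016]
719.0 [-0.1193 -0.0605 -0.0016]
720.0 [-0.1193 -0.0618 -0.0016]
```

Second heavy point passed. Now the last arc, stopping at about 710° to measure before the final few degrees.

apply_moves([
  {"tx":-0.009,"ty":0.0045,"tz":0,"rx":0,"ry":-0.2,"rz":0,"hand":0.02},
  {"tx":-0.016,"ty":0.0077,"tz":0,"rx":0,"ry":-0.2,"rz":0,"hand":0.02},
  {"tx":-0.0235,"ty":0.0102,"tz":0,"rx":0,"ry":-0.2,"rz":0,"hand":0.02},
  {"tx":-0.0313,"ty":0.012,"tz":0,"rx":0,"ry":-0.2,"rz":0,"hand":0.02},
  {"tx":-0.039,"ty":0.013,"tz":0,"rx":0,"ry":-0.2,"rz":0,"hand":0.02},
  {"tx":-0.047,"ty":0.013,"tz":0,"rx":0,"ry":-0.2,"rz":0,"hand":0.02},
  {"tx":-0.0547,"ty":0.0124,"tz":0,"rx":0,"ry":-0.2,"rz":0,"hand":0.02},
  {"tx":-0.0624,"ty":0.011,"tz":0,"rx":0,"ry":-0.2,"rz":0,"hand":0.02},
  {"tx":-0.07,"ty":0.0087,"tz":0,"rx":0,"ry":-0.2,"rz":0,"hand":0.02},
  {"tx":-0.0772,"ty":0.0056,"tz":0,"rx":0,"ry":-0.2,"rz":0,"hand":0.02},
  {"tx":-0.084,"ty":0.0018,"tz":0,"rx":0,"ry":-0.2,"rz":0,"hand":0.02},
  {"tx":-0.0905,"ty":-0.0027,"tz":0,"rx":0,"ry":-0.2,"rz":0,"hand":0.02},
  {"tx":-0.0965,"ty":-0.008,"tz":0,"rx":0,"ry":-0.2,"rz":0,"hand":0.02},
  {"tx":-0.102,"ty":-0.0135,"tz":0,"rx":0,"ry":-0.2,"rz":0,"hand":0.02},
  {"tx":-0.1065,"ty":-0.02,"tz":0,"rx":0,"ry":-0.2,"rz":0,"hand":0.02},
  {"tx":-0.1105,"ty":-0.0265,"tz":0,"rx":0,"ry":-0.2,"rz":0,"hand":0.02},
  {"tx":-0.114,"ty":-0.0335,"tz":0,"rx":0,"ry":-0.2,"rz":0,"hand":0.02},
  {"tx":-0.1165,"ty":-0.041,"tz":0,"rx":0,"ry":-0.2,"rz":0,"hand":0.02},
  {"tx":-0.1182,"ty":-0.049,"tz":0,"rx":0,"ry":-0.2,"rz":0,"hand":0.02},
  {"tx":-0.1188,"ty":-0.053,"tz":0,"rx":0,"ry":-0.2,"rz":0,"hand":0.02},
])

```text
time_s: 17.68
position: [0.5686, 0.2637, 0.1829]
tcp_rot: [-0.562, 3.09, -0.008]
ft_force: [-6.2, -1.6, -4.5]
finger_gap: 0.0276
```

```bash
python3 st.py;python3 to.py .5 .2 .184|tail -1
python3 -c "
from h import *
a=viewer.camera('scene')[120:240,270:400,::-1];cv2.imwrite('pics/z4.png',cv2.resize(a,None,fx=5,fy=5))
a=viewer.camera('top')[150:290,75:225,::-1];cv2.imwrite('pics/t4.png',cv2.resize(a,None,fx=4,fy=4))"
python3 arc.py .5022 .230 712 714 716 718 720 722
```

```text
{'time_s': np.float64(17.675), 'qpos': array([ 0.3087,  0.4304,  0.0987,  1.2386, -0.0051, -0.0513]), 'position': array([0.5686, 0.2637, 0.1829]), 'ft_force': array([-6.1668, -1.6267, -4.4989]), 'moment': array([-0.3864,  1.3175, -0.0576]), 'finger_gap': np.float64(0.0276)}
[[-9.359e-01 -3.523e-01  2.000e-03]
 [-3.523e-01  9.359e-01 -4.700e-03]
 [-2.000e-04 -5.100e-03 -1.000e+00]]
rad 0.07417276989667908 crank deg 352.84236769328885
rot [-0.29  0.01 -0.07]
712.0 [-0.0002  0.0028 -0.001 ]
714.0 [-0.0006  0.0002 -0.001 ]
716.0 [-0.0008 -0.0024 -0.001 ]
718.0 [-0.0009 -0.005  -0.001 ]
720.0 [-0.001  -0.0077 -0.001 ]
722.0 [-0.0009 -0.0103 -0.001 ]
```

View pics/z4.png

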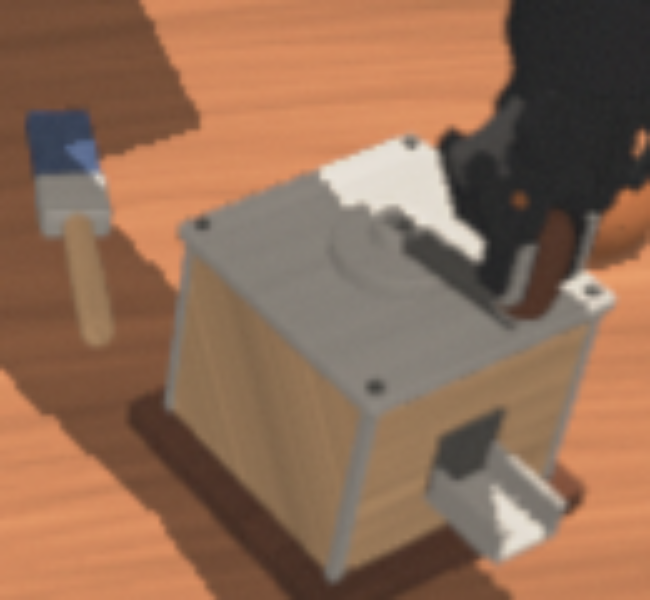

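View pics/t4.png

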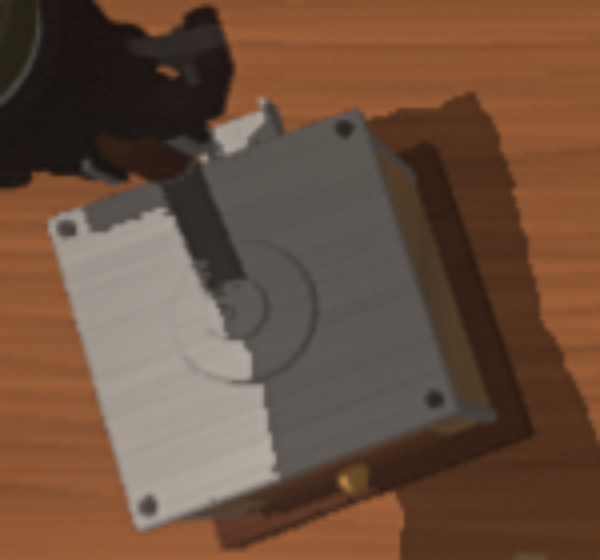

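The arm is at about 714°, still a few degrees short of the chute line. I'll finish slowly and settle.

apply_moves([
  {"tx":-0.0008,"ty":-0.0024,"tz":0,"rx":0,"ry":0,"rz":0,"hand":0.02},
  {"tx":-0.0009,"ty":-0.005,"tz":0,"rx":0,"ry":0,"rz":0,"hand":0.02},
  {"tx":-0.001,"ty":-0.007,"tz":0,"rx":0,"ry":0,"rz":0,"hand":0.02},
  {"tx":-0.001,"ty":-0.0077,"tz":0,"rx":0,"ry":0,"rz":0,"hand":0.02},
  {"tx":-0.001,"ty":-0.0077,"tz":0,"rx":0,"ry":0,"rz":0,"hand":0.02},
  {"tx":-0.001,"ty":-0.0077,"tz":0,"rx":0,"ry":0,"rz":0,"hand":0.02},
])

```text
time_s: 18.52
position: [0.5718, 0.256, 0.1831]
tcp_rot: [-0.562, 3.091, -0.009]
ft_force: [-5.8, -2.3, -8.0]
finger_gap: 0.0271
```

```bash
python3 st.py;python3 to.py .5 .2 .184|tail -1
python3 -c "
from h import *
a=viewer.camera('top')[150:290,75:225,::-1];cv2.imwrite('pics/t5.png',cv2.resize(a,None,fx=4,fy=4))"
python3 arc.py .5022 .230 712 714 716 718 720 722
```

```text
{'time_s': np.float64(18.525), 'qpos': array([ 0.2957,  0.4308,  0.0997,  1.2404, -0.006 , -0.0639]), 'position': array([0.5718, 0.256 , 0.1831]), 'ft_force': array([-5.7899, -2.3263, -8.0024]), 'moment': array([-0.2623,  1.1214, -0.017 ]), 'finger_gap': np.float64(0.0271)}
[[-0.936  -0.3519  0.0011]
 [-0.3519  0.936  -0.0059]
 [ 0.0011 -0.0059 -1.    ]]
rad 0.07389230097159204 crank deg 359.2956739627142
rot [-0.34 -0.06 -0.1 ]
712.0 [ 0.      0.0107 -0.001 ]
714.0 [-0.0003  0.0081 -0.001 ]
716.0 [-0.0005  0.0055 -0.001 ]
718.0 [-0.0007  0.0029 -0.001 ]
720.0 [-0.0007  0.0003 -0.0009]
722.0 [-0.0007 -0.0023 -0.0009]
```

View pics/t5.png

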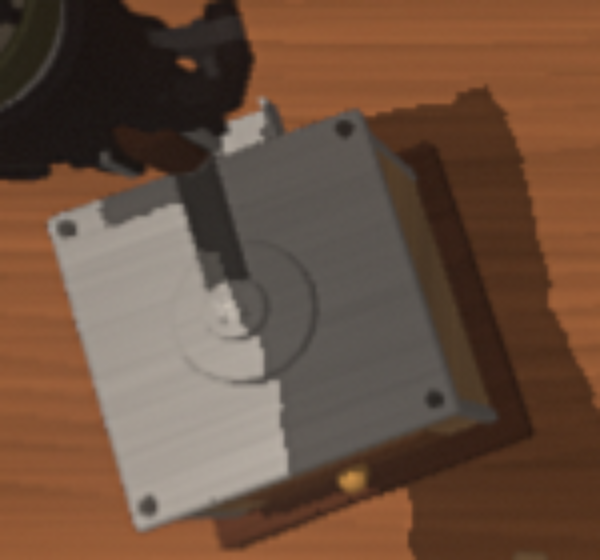

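The arm edges run parallel to the plate's sides (slopes about 0.29 to 0.30 against 0.286), so the crank lies along the chute. Releasing and lifting straight up.

apply_moves([
  {"tx":0,"ty":0,"tz":0,"rx":0,"ry":0,"rz":0,"hand":0.032},
  {"tx":0,"ty":0,"tz":0,"rx":0,"ry":0,"rz":0,"hand":0.04},
  {"tx":0,"ty":0,"tz":0,"rx":0,"ry":0,"rz":0,"hand":0.06},
  {"tx":0,"ty":0,"tz":0,"rx":0,"ry":0,"rz":0,"hand":0.08},
  {"tx":0,"ty":0,"tz":0,"rx":0,"ry":0,"rz":0,"hand":0.085},
  {"tx":0,"ty":0,"tz":0,"rx":0,"ry":0,"rz":0,"hand":0.085},
  {"tx":0,"ty":0,"tz":-0.015,"rx":0,"ry":0,"rz":0,"hand":0.085},
  {"tx":0,"ty":0,"tz":-0.04,"rx":0,"ry":0,"rz":0,"hand":0.085},
  {"tx":0,"ty":0,"tz":-0.07,"rx":0,"ry":0,"rz":0,"hand":0.085},
  {"tx":0,"ty":0,"tz":-0.1,"rx":0,"ry":0,"rz":0,"hand":0.085},
  {"tx":0.03,"ty":0,"tz":-0.12,"rx":0,"ry":0,"rz":0,"hand":0.085},
  {"tx":0.07,"ty":-0.03,"tz":-0.13,"rx":0,"ry":0,"rz":0,"hand":0.085},
  {"tx":0.11,"ty":-0.07,"tz":-0.13,"rx":0,"ry":0,"rz":0,"hand":0.085},
  {"tx":0.13,"ty":-0.12,"tz":-0.13,"rx":0,"ry":0,"rz":0,"hand":0.085},
  {"tx":0.13,"ty":-0.17,"tz":-0.13,"rx":0,"ry":0,"rz":0,"hand":0.085},
  {"tx":0.13,"ty":-0.21,"tz":-0.13,"rx":0,"ry":0,"rz":0,"hand":0.085},
  {"tx":0.13,"ty":-0.21,"tz":-0.13,"rx":0,"ry":0,"rz":0,"hand":0.085},
  {"tx":0.13,"ty":-0.21,"tz":-0.13,"rx":0,"ry":0,"rz":0,"hand":0.085},
])

```text
time_s: 20.82
position: [0.5238, 0.0146, 0.3152]
tcp_rot: [-0.561, 3.091, -0.009]
ft_force: [-1.1, 0.8, 0.3]
finger_gap: 0.0845
```

```bash
python3 st.py
python3 -c "
from h import *
t=viewer.camera('top')[:,:,::-1];cv2.imwrite('pics/t6full.png',t)
cv2.imwrite('pics/t6.png',cv2.resize(t[150:290,75:225],None,fx=4,fy=4,interpolation=cv2.INTER_CUBIC))
a=viewer.camera('scene')[:,:,::-1];cv2.imwrite('pics/s6.png',a);cv2.imwrite('pics/z6.png',cv2.resize(a[140:245,290:400],None,fx=5,fy=5,interpolation=cv2.INTER_CUBIC))"
```

```text
{'time_s': np.float64(20.825), 'qpos': array([-0.1223,  0.2021,  0.1028,  1.4692, -0.0054, -0.4815]), 'position': array([0.5238, 0.0146, 0.3152]), 'ft_force': array([-1.0746,  0.8233,  0.2738]), 'moment': array([0.018 , 0.0011, 0.062 ]), 'finger_gap': np.float64(0.0845)}
[[-9.362e-01 -3.515e-01  1.600e-03]
 [-3.515e-01  9.362e-01 -5.700e-03]
 [ 5.000e-04 -5.900e-03 -1.000e+00]]
rad 0.2154238663140161 crank deg 105.16880581326167
```

View pics/t6.png

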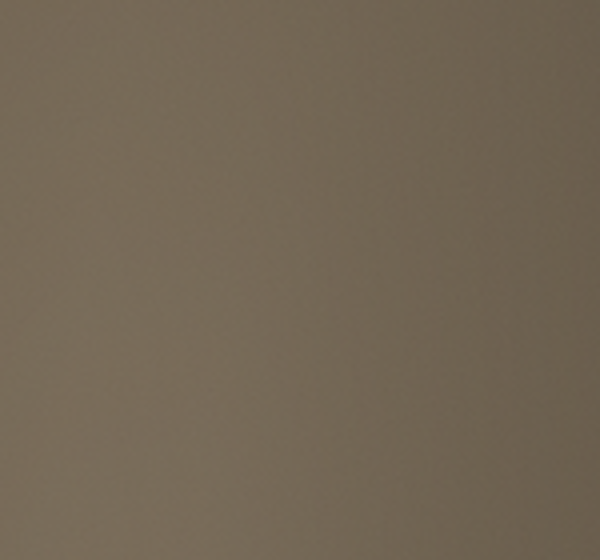

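View pics/z6.png

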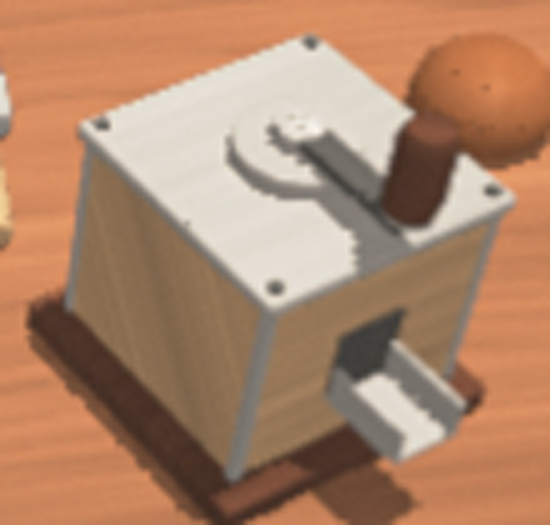

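View pics/s6.png

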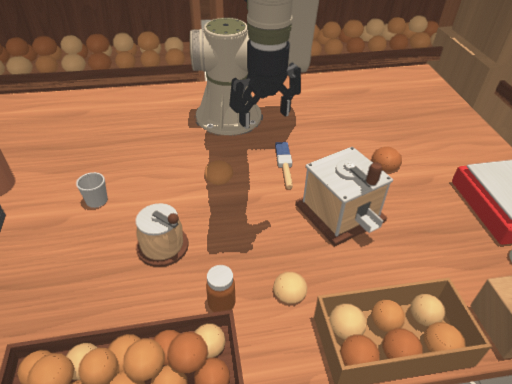

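The scene picture shows the knob over the chute side (zoom top about (432,130)) and the seed mill unchanged. The arm blocks the top camera. I'll measure the final angle from the scene picture.

```bash
python3 - <<'E'
from h import *
g=lambda p:(np.array(p)+.5)/5+[290,140]-.5
inv=lambda uv:(uv-np.array([290,140])+.5)*5-.5
for C in ([.503,.229],[.5022,.230],[.5034,.2295]):
  k=at("scene",g((433,129)),.220);d=k[:2]-C;print(k,np.linalg.norm(d),20.7-np.degrees(np.arctan2(d[1],d[0])))
im=cv2.imread("pics/z6.png")
for a,c in ((-5,(0,0,255)),(0,(0,255,0)),(5,(255,0,0))):
  w=np.radians(20.7-a);u=np.array([np.cos(w),np.sin(w)])
  for z,rad in ((.168,(0,.02,.04,.055)),):
    for q in rad:
      p=inv(proj("scene",[*(np.array([.503,.229])+q*u),z]));cv2.circle(im,tuple(int(round(v)) for v in p),2,c,-1)
cv2.imwrite("pics/z7.png",im)
a=cv2.imread("pics/scene0.png")[195:275,125:200].astype(int);b=cv2.imread("pics/s6.png")[195:275,125:200].astype(int);print("seed diff",abs(a-b).max(),abs(a-b).mean())
E
```

```text
[0.57291774 0.25625966 0.22      ] 0.07504385373482245 -0.5999120172493306
[0.57291774 0.25625966 0.22      ] 0.07543586044445834 0.3284954506463471
[0.57291774 0.25625966 0.22      ] 0.07449024180974817 -0.3533563930969663
seed diff 10 3.9710555555555556
```

View pics/z7.png

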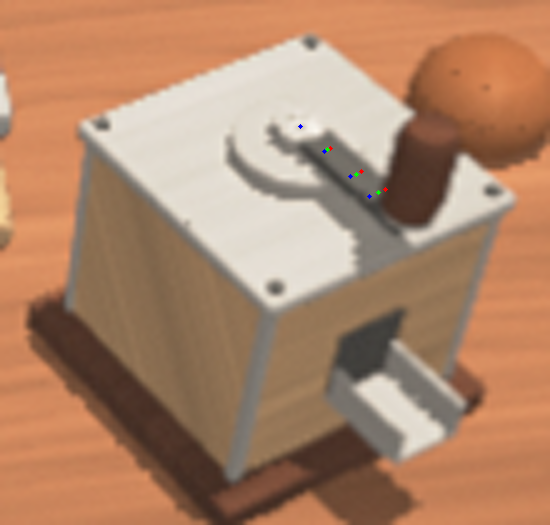

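The final angle is within about 1° of the chute line. The seed mill is unmoved and the arm is clear. Handing in.

```bash
python3 -c "
from cell import r
print(r.close_job())"
```

```text
the job is handed in; nothing more can be done
None
```

I gripped the crumb mill's knob and cranked it clockwise from about 97° to 720° (4π). The pace was a steady 6° per 1/8 s, about 7.5 s per turn, straight through both heavy points. I then released the knob, lifted the gripper clear and handed the job in at about 21 s.

**Final angle:** the scene camera puts the knob 75 mm from the axis and within about 1° of the chute line. The arm's own position before letting go agreed, also within about 1°.

**Seed mill:** its part of the scene picture shows only a slight overall brightness difference (largest pixel change 10 of 255), so its crank has not moved.

**Forces:** wrist force stayed below about 20 N at every reading I took. Those readings were only at the end of each move, and none fell exactly at a heavy point. The highest was about 18 N of vertical pull while I held the knob.

**Check that failed:** the final picture from the top camera was blocked by the arm, so the check after release rests on the scene camera alone.

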